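# Close the sunken metering valve of a detergent drawer and shut the drawer

## Robot

A 7-joint arm with a two-finger parallel gripper is mounted at the origin on the work surface. World frame = base frame: x ahead of the robot, y to its left, z up, the work surface at z = 0. Lengths are in m, angles in rad, forces in N, time in s.
With the tool pointing down it reaches from about 0.425 to 0.925 m from the base axis. Payload 6.8 kg.
Tool frame: the origin (TCP) lies on the centre line of the jaws, within the pads' length; the fingertips stand ahead of it and the grasp point (between the pads) lies 11 mm behind it (r.tcp_to_tips is the z of the fingertips in the tool frame, in m); z points along the fingers, y is the line along which they close (so a half turn about z gives the same grasp; the last joint's range is limited). The gripper opens to 85 mm and grips with 20 to 120 N. Pads are 22 mm wide; open, the fingers measure 114 mm over their backs; the gripper's body (76 mm by 85 mm) begins 54 mm behind the grasp point. The pads swing forward as they close: fully open they stand 13 mm farther back than shut.
Start: joints at [1.102, 0.477, 0.022, 1.555, -0.011, 1.109, -0.083], TCP at [0.238, -0.632, 0.239] pointing down, gripper open.
Joint ranges: [-2.96, 2.96], [-0.34, 2.1], [-1.41, 1.46], [0.24, 2.44], [-1.37, 4.51], [0.17, 1.92], [-2.96, 2.96]. Speed limits (rad/s): [2.39, 2.39, 3.14, 3.14, 3.14, 3.14, 3.14].

## Interface

Orientations are given as a rotation vector (axis times angle).
In Python, from bench import r, optics gives the robot as it stands.
- The arm moves only by the shell command python3 -m creep 'ROWS' [FORCE]. ROWS is a JSON object whose one key "rows" holds a list of rows, each a list of 7 numbers: the shift along the tool's x, y, z in units of 25 mm (1.0 is 25 mm), then the turn, a rotation vector about the tool's x, y, z in units of 8 degrees (1.0 is 8 degrees), then the finger opening in mm, from 0 to 85.4. A call has 1 to 10 rows; each row is the pose to reach, as a shift and turn from the pose commanded when the call began, along the tool's axes at that moment; what a row does not reach only later rows make up. A row lasts 1/8 s, in which the tool goes at most 62.5 mm and 10.7 degrees, less where a joint would pass 70% of its speed; a pose out of reach is approached as far as the arm can. A call with a gripper value outside its range is refused whole. The fingers move at their own pace and stop on an object; FORCE is the grip in N (left out, the last holds). Time passes only in rows, so rows that repeat a pose let the fingers close. It gives the time, the measured TCP pose, the force, the opening and the grip force at its end, in the units of the state.
- r.get_obs(): the state, without advancing time (a new reading comes with each control period).
- optics.grab_frame(name): name is "scene" or "top" or "wrist"; returns a dict with "color" (384x512x3 uint8, blue, green, red), "K" (3x3 intrinsics, pixels), "R" (3x3) and "t" (3): a world point X has camera coordinates R X + t. Camera axes: x right, y down, z forward; pixel columns grow to the right and rows downward; lengths in m; the calibration is good to about 2 mm. A picture is of the moment at which its call begins. There is no depth.
- r.hand_in(): hands the job in; it is judged then, once.
The state is a dict: "clock": time; "joints": joint angles; "qvel": joint speeds; "tau": joint torques, N m; "tcp_pos": TCP position; "orientation": TCP orientation; "contact_force": force on the tool from outside, world axes, zero at the start; "moment": the same for the moment, N m; "grip_width": finger opening in m; "gripper_force": force on a finger pad.
Only numpy, scipy, OpenCV 4.12 (cv2) and the standard library are available. Lean on these libraries where they do the work, as an engineer would, in place of code of your own. Each camera call takes 0.05 s, during which the arm holds its last target. There are 200 camera calls.

## Task

The softener metering valve in the open detergent drawer must be closed: turn the small knob sunk in the round well clockwise (seen from above) until it meets its sprung seat and is finger-tight against it, firm enough that it stays on the seat when you let go but without crushing the seat, and without leaning hard on the walls or floor of the well. Then slide the drawer fully shut without slamming it, leaving the knob snug and the other things on the worktop where they are.

Things in the scene. Friction and masses are not known exactly. Their poses are not given: they have to be found in the camera images.
- housing: white plastic dispenser housing of a washing machine, fixed to the worktop at a varying place and yaw, 220 deep (its x) x 220 wide (its y) x 88 mm high; origin at the centre of its underside on the worktop, z up; its open mouth, 110 mm from the origin, faces -x (roughly towards the robot) and the drawer slides out along its -x
- drawer (a joint): how far the white detergent drawer stands out of the housing, m; 0 is fully shut (a hard end stop), up to 0.15 is open; it starts 0.11 to 0.13 open, slides stiffly (about 3 N) and stays where it is left
- front (a point): point on the middle of the outer face of the drawer's upright front panel, 45 mm above the worktop; axes as the housing's (x points into the housing). The panel is 210 wide, 20 thick, its top edge 75 and its bottom edge 8 mm above the worktop; shut, its back lies against the housing's mouth
- insert: grey block behind the drawer's front panel, 90 (x) x 148 (y) x 36 mm high, with a round vertical well of 66 mm diameter through its middle; origin: centre of its underside = the well's floor, 32 mm above the worktop; top face 68 mm above the worktop; axes as the housing's. The panel's back is 47 mm from the well's axis. Leaning on it with 20 N harms it
- knob_top (a point): centre of the top of the white valve knob in the middle of the well; x along its grip bar, z up. The bar is 28 mm long, 12 mm wide (the width to grip), 26 mm high from the well's floor, on a round foot 34 mm across and 5 mm high; its top is 58 mm above the worktop, 10 mm below the insert's top face
- seat (a joint): how far the knob has pushed the sprung valve seat round, rad: 0 = not touching (it tells nothing of where the seat lies); grows with clockwise turning once they touch. A knob tightened farther springs back to about 0.1 when let go and stays. 0.04 or more is snug, over 0.35 is crushed
- cup: white measuring cup, 60 mm across, 55 mm high, standing on the housing's rear top; origin under its centre
- screwdriver: black-handled screwdriver, 190 mm long, lying on the worktop; origin under its middle
- tub: white detergent tub, 100 mm across, 130 mm high; origin under its centre
- softener: white bottle with a cap, 72 mm across, 200 mm high; origin under its centre
- soap: bar of soap, 85 x 55 x 28 mm; origin under its centre
- divider: pale open plastic drawer divider cup, 70 x 90 x 35 mm; origin under its centre
- plug: grey round pump-filter plug, 64 mm across, 30 mm high; origin under its centre
- knob: the same knob; origin on its axis at the well's floor, axes as knob_top. Starts at varying angles, turns clockwise with a steady drag of 0.12 N m, stays where left. After 0.5 to 2.3 rad of clockwise turn (differs each time, unmarked) it meets the sprung seat; then the torque climbs by 1.2 N m per rad; at 0.54 N m the seat is crushed

How it is judged:
By the outcome, as a careful person would: the job done as asked, in the order asked, and still so for the second after the job is handed in, with the robot touching nothing.
It also fails if it takes over 64 s, if anything falls off the work surface, if the arm or the gripper's body presses on something with over 40 N, if the wrist force passes 120 N, or if a joint passes its speed limit or range.

## Working session

There is one attempt and no reset: what is moved stays moved. The work goes in short steps, Python scripts to look and compute and a shell command to move; the robot and the scene stay as the last step left them, time stands still between calls to the robot, and variables do not carry over. Pictures are saved under pics/ and viewed, at most 10 in all, crops included, and the job is handed in when it is done.

```bash
ls; mkdir -p pics
python3 - <<'E'
from bench import r, optics
import cv2,numpy as np
fs=[optics.grab_frame(n) for n in("scene","top")]
for n,f in zip(("scene","top"),fs):
    cv2.imwrite(f"pics/{n}0.png",f["color"]); print(n,f["K"].tolist(),(-f["R"].T@f["t"]).round(3))
print(r.get_obs(), r.tcp_to_tips)
E
```

```text
pics
scene [[387.226060003091, 0.0, 254.21275613747233], [0.0, 387.226060003091, 191.90673947515162], [0.0, 0.0, 1.0]] [1.161 0.838 1.143]
top [[399.1223111264126, 0.0, 251.1680893690451], [0.0, 399.1223111264126, 194.145659329523], [0.0, 0.0, 1.0]] [0.455 0.009 1.204]
{'clock': 0.1, 'joints': array([ 1.10192504,  0.47772661,  0.02232106,  1.55637296, -0.01149553,
        1.10928952, -0.08312414]), 'qvel': array([-0.00030996, -0.00187226, -0.00093309, -0.00201316,  0.00039514,
       -0.00028094, -0.00050514]), 'tau': array([ 3.69136833e-03, -5.97762501e+01,  1.61287844e+00, -2.81958640e+01,
        1.27497417e-02,  4.99593691e-03, -2.53419796e-05]), 'tcp_pos': array([ 0.23808598, -0.63105009,  0.23840775]), 'orientation': array([-3.08902368e+00, -5.63365886e-01,  6.48042382e-04]), 'contact_force': array([-0.0374391 ,  1.23056464,  0.20285619]), 'moment': array([-0.0189622 ,  0.06059897,  0.00747915]), 'gripper_force': 0.0, 'grip_width': 0.08518085491698017} 0.008
```

View pics/top0.png

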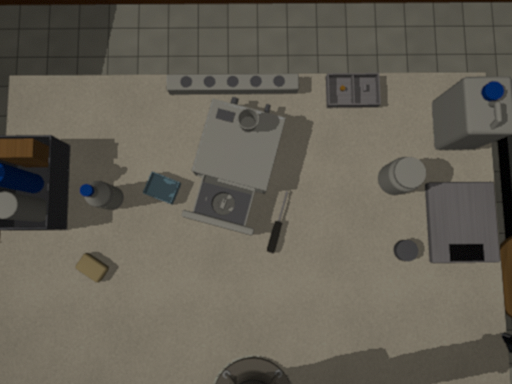

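View pics/scene0.png

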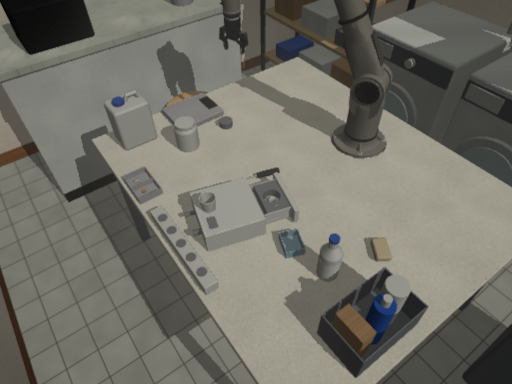

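The top view shows the housing around (240,145) and the open drawer with its well at about (223,203). The panel runs from (184,215) to (253,231), so the housing yaw is about -13°. The well lies near world (0.43, 0.09), close to the arm's inner reach. The scene view confirms this. I'll move above the well so the wrist camera can measure it.

```bash
cat > h.py <<'E'
from bench import r, optics
import cv2,numpy as np
from scipy.spatial.transform import Rotation as Ro
def down(yaw,tilt=0):  # tool z down, tool x at world angle yaw
    c,s=np.cos(yaw),np.sin(yaw)
    return Ro.from_matrix(np.array([[c,s,0],[s,-c,0],[0,0,-1]]))
def pose():
    o=r.get_obs(); return np.array(o["tcp_pos"]),Ro.from_rotvec(o["orientation"])
def units(p,R=None):
    p0,R0=pose(); R=R or R0
    return (R0.inv().apply(np.array(p)-p0)/.025).round(2),((R0.inv()*R).as_rotvec(degrees=True)/8).round(2)
def yaw():
    x=pose()[1].as_matrix()[:,0]; return np.arctan2(x[1],x[0])
def ray(f,uv,z):
    uv=np.atleast_2d(uv).astype(float); d=np.c_[uv,np.ones(len(uv))]@np.linalg.inv(f["K"]).T@f["R"]; c=-f["R"].T@f["t"]
    return c+d*((z-c[2])/d[:,2])[:,None]
def tri(f1,uv1,f2,uv2):
    P=[f["K"]@np.c_[f["R"],f["t"]] for f in(f1,f2)]
    X=cv2.triangulatePoints(P[0],P[1],np.float64(uv1).T.copy(),np.float64(uv2).T.copy()); return (X[:3]/X[3]).T
E
python3 - <<'E'
from h import *
print(yaw(),units([.48,-.25,.26]),units([.46,.09,.26]),units([.46,.09,.26],down(-.228)))
E
```

```text
0.3607882441416967 (array([ 14.43, -10.85,  -0.85]), array([0., 0., 0.])) (array([ 18.49, -23.85,  -0.83]), array([0., 0., 0.])) (array([ 18.49, -23.85,  -0.83]), array([-0.01,  0.  ,  4.22]))
```

```bash
python3 -m creep '{"rows":[[14.4,-10.8,-0.8,0,0,0,85],[14.4,-10.8,-0.8,0,0,0,85],[14.4,-10.8,-0.8,0,0,0,85],[14.4,-10.8,-0.8,0,0,0,85],[14.4,-10.8,-0.8,0,0,0,85],[14.4,-10.8,-0.8,0,0,0,85],[14.4,-10.8,-0.8,0,0,0,85],[14.4,-10.8,-0.8,0,0,0,85],[18.5,-23.8,-0.8,0,0,4.2,85],[18.5,-23.8,-0.8,0,0,4.2,85]]}'
python3 - <<'E'
from h import *
print(yaw(),units([.46,.09,.26],down(-.228)))
E
```

```text
clock: 1.35
tcp_pos: [0.4734, -0.1367, 0.259]
orientation: [-3.142, -0.014, 0.001]
contact_force: [0.7, 0.2, 0.5]
grip_width: 0.0856
gripper_force: 0.0
0.008755835887424351 (array([-0.46, -9.07, -0.04]), array([0.  , 0.01, 1.7 ]))
```

```bash
python3 -m creep '{"rows":[[-0.4,-9.1,0,0,0,1.7,85],[-0.4,-9.1,0,0,0,1.7,85],[-0.4,-9.1,0,0,0,1.7,85],[-0.4,-9.1,0,0,0,1.7,85],[-0.4,-9.1,0,0,0,1.7,85],[-0.4,-9.1,0,0,0,1.7,85],[-0.4,-9.1,0,0,0,1.7,85]]}'
python3 - <<'E'
from h import *
import pickle
f=optics.grab_frame("wrist"); pickle.dump(f,open("w1.pkl","wb")); cv2.imwrite("pics/w1.png",f["color"])
print((-f["R"].T@f["t"]).round(3),f["R"][2],f["K"][0,0],units([.43,.05,.26]))
E
```

```text
clock: 2.22
tcp_pos: [0.4604, 0.0883, 0.2592]
orientation: [3.121, -0.351, -0.0]
contact_force: [0.7, 0.3, -0.7]
grip_width: 0.085
gripper_force: 0.0
[0.539 0.072 0.394] [-0.29840192  0.06726144 -0.95206733] 306.43396705649633 (array([-0.84,  1.77, -0.03]), array([0., 0., 0.]))
```

View pics/w1.png

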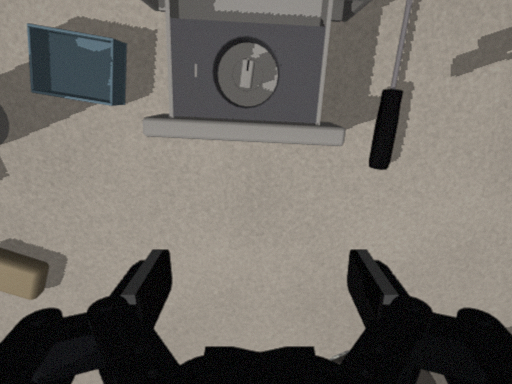

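The wrist view shows the well at (247,72), the knob bar at about (247,73) standing nearly upright in the image, and the panel from (145,127) to (343,135). Next I'll take a second wrist view from another place and triangulate.

```bash
cat > m.py <<'E'
from h import *
def seg(f):
    """insert: dark grey block; well ellipse = hole in it; knob bar = bright elongated blob in the well"""
    g=cv2.GaussianBlur(cv2.cvtColor(f["color"],cv2.COLOR_BGR2GRAY),(3,3),0)
    return g
E
python3 - <<'E'
from h import *
import pickle
f=pickle.load(open("w1.pkl","rb"))
print(ray(f,[[247,72],[145,118],[343,126],[173,20],[171,117],[320,122],[326,24]],.07).round(3))
c=f["color"][20:130,160:335]; big=cv2.resize(c,None,fx=4,fy=4,interpolation=cv2.INTER_CUBIC)
cv2.imwrite("pics/w1c.png",cv2.convertScaleAbs(big,alpha=1.4))
w=ray(f,[247,72],.068)[0]; print(units([w[0]-.05,w[1]+.01,.25]),units([w[0]-.05,w[1]-.05,.2]))
E
```

```text
[[ 0.562  0.079  0.07 ]
 [ 0.542  0.191  0.07 ]
 [ 0.489 -0.006  0.07 ]
 [ 0.621  0.136  0.07 ]
 [ 0.537  0.165  0.07 ]
 [ 0.498  0.016  0.07 ]
 [ 0.586 -0.004  0.07 ]]
(array([ 2.  , -0.47,  0.37]), array([0., 0., 0.])) (array([2.53, 1.87, 2.37]), array([0., 0., 0.]))
```

View pics/w1c.png

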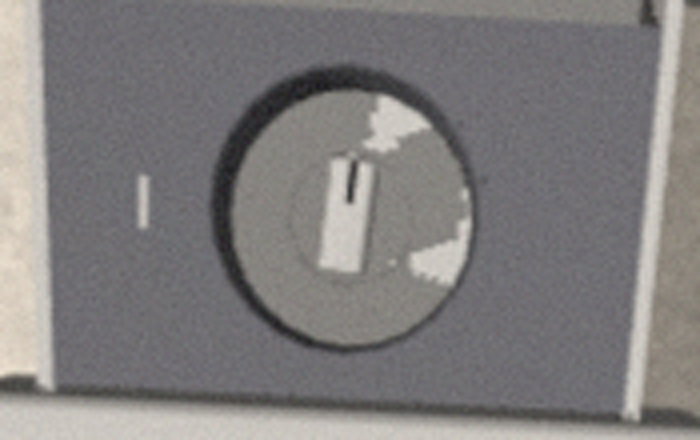

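The crop shows the knob bar with its top centre near (247,73) full frame and the pointer groove at the far end. The bar is nearly along the drawer axis.

```bash
python3 -m creep '{"rows":[[2.4,1.4,1.2,0,0,0,85],[2.4,1.4,1.2,0,0,0,85],[2.4,1.4,1.2,0,0,0,85],[2.4,1.4,1.2,0,0,0,85],[2.4,1.4,1.2,0,0,0,85]]}'
cat > m.py <<'E'
from h import *
def bar(f,guess):
    """bright elongated blob nearest guess -> centre, corners(min area rect)"""
    g=cv2.GaussianBlur(cv2.cvtColor(f["color"],cv2.COLOR_BGR2GRAY),(3,3),0)
    R=30;u,v=map(int,guess);sub=g[v-R:v+R,u-R:u+R]
    big=cv2.resize(sub,None,fx=4,fy=4,interpolation=cv2.INTER_CUBIC)
    best=None
    for t in range(90,230,5):
        m=cv2.morphologyEx((big>t).astype(np.uint8),cv2.MORPH_CLOSE,np.ones((17,17)))
        for c in cv2.findContours(m,cv2.RETR_EXTERNAL,cv2.CHAIN_APPROX_NONE)[0]:
            (x,y),(a,b),_=q=cv2.minAreaRect(c); ar=cv2.contourArea(c)
            if ar<1000 or np.hypot(x-120,y-120)>60: continue
            s=ar/(a*b)-abs(max(a,b)/min(a,b)-2.33)
            if best is None or s>best[0]: best=(s,t,q)
    s,t,q=best; box=(cv2.boxPoints(q)+.5)/4-.5+[u-R,v-R]
    return box.mean(0),box,(s,t)
E
python3 - <<'E'
from m import *
import pickle
f1=pickle.load(open("w1.pkl","rb")); f=optics.grab_frame("wrist"); pickle.dump(f,open("w2.pkl","wb")); cv2.imwrite("pics/w2.png",f["color"])
X=f["R"]@np.array([.562,.079,.06])+f["t"]; p=(f["K"]@X)[:2]/X[2]; print("pred",p)
c1,b1,q1=bar(f1,(247,73)); c2,b2,q2=bar(f,p); print(c1,q1,c2,q2)
print(tri(f1,[c1],f,[c2]), pose()[0])
for ff,b in((f1,b1),(f,b2)):
    W=ray(ff,b,.058); e=np.diff(np.vstack([W,W[:1]]),axis=0)[:,:2]; print(W.mean(0),np.linalg.norm(e,axis=1),np.arctan2(e[:,1],e[:,0]))
E
```

```text
clock: 2.9
tcp_pos: [0.5108, 0.0439, 0.23]
orientation: [-3.122, 0.343, -0.001]
contact_force: [0.4, -0.4, 0.5]
grip_width: 0.0848
gripper_force: 0.0
pred [214.44834157 134.45242372]
[245.87884903  73.46923018] (0.44566946146641595, 125) [213.46374321 135.24082422] (0.7661577216592733, 125)
[[0.56128659 0.0804909  0.05799297]] [0.51085256 0.04380401 0.22998275]
[0.56113603 0.08054441 0.058     ] [0.02566182 0.00965992 0.02568353 0.0099013 ] [-0.37445719 -1.90934191  2.77656706  1.2292961 ]
[0.56112197 0.08055219 0.058     ] [0.02673642 0.0106455  0.0267532  0.01093021] [-0.37603505 -1.89387601  2.77624363  1.24493883]
```

View pics/w2.png

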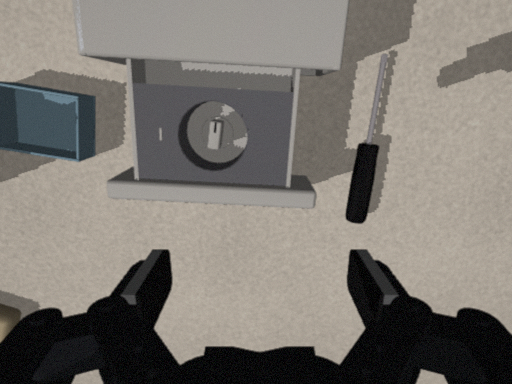

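The second view again shows the bar, at (213,135). Triangulation puts the knob top at (0.5612, 0.0805, 0.058), with the bar at yaw -0.375. Next I'll align above it and narrow the fingers.

Run:
```python
from h import *
print(units([.5612,.0805,.11],down(-.375)),r.get_obs()["joints"].round(2),yaw())
```

```text
(array([ 1.64, -1.87,  4.8 ]), array([-0.  , -0.01,  1.12])) [ 0.07  0.24 -0.32  1.93  0.09  0.98 -2.08] -0.21927636435247969
```

Joint 7 falls as the tool turns clockwise, and it is at -2.08. I'll use the half-turned grasp so there is enough range.

```bash
python3 -m creep '{"rows":[[1.6,-1.9,2,0,0,-1.3,60],[1.6,-1.9,2,0,0,-2.6,40],[1.6,-1.9,2,0,0,-3.9,24],[1.6,-1.9,2,0,0,-5.2,24],[1.6,-1.9,2,0,0,-6.5,24],[1.6,-1.9,2,0,0,-7.8,24],[1.6,-1.9,2,0,0,-9.1,24],[1.6,-1.9,2,0,0,-10.4,24],[1.6,-1.9,2,0,0,-11.7,24],[1.6,-1.9,2,0,0,-11.7,24]]}' 40
python3 - <<'E'
from h import *
print(units([.5612,.0805,.14],down(-.375+np.pi)),r.get_obs()["joints"].round(2),yaw(),r.tcp_to_tips)
E
```

```text
clock: 4.2
tcp_pos: [0.5604, 0.0808, 0.1797]
orientation: [-2.391, -2.038, -0.001]
contact_force: [-0.8, -0.1, -0.1]
grip_width: 0.024
gripper_force: 0.0
(array([-0.01,  0.03,  1.59]), array([ 0. , -0. , -9.7])) [ 0.25  0.44 -0.65  1.84  0.32  0.96 -0.69] 1.4117729580879577 0.008
```

```bash
python3 -m creep '{"rows":[[0,0,1.6,0,0,-1.3,24],[0,0,1.6,0,0,-2.6,24],[0,0,1.6,0,0,-3.9,24],[0,0,1.6,0,0,-5.2,24],[0,0,1.6,0,0,-6.5,24],[0,0,1.6,0,0,-7.8,24],[0,0,1.6,0,0,-9.1,24],[0,0,1.6,0,0,-9.7,24],[0,0,1.6,0,0,-9.7,24],[0,0,1.6,0,0,-9.7,24]]}' 40
python3 - <<'E'
from h import *
from m import bar
o=r.get_obs()
print(units([.5612,.0805,.051],down(-.375+np.pi)),o["joints"].round(2),yaw(),o["moment"],o["contact_force"])
f=optics.grab_frame("wrist"); cv2.imwrite("pics/w3.png",f["color"])
E
```

```text
clock: 5.45
tcp_pos: [0.5606, 0.0806, 0.1395]
orientation: [0.589, 3.086, -0.0]
contact_force: [-0.1, 0.1, 1.0]
grip_width: 0.0243
gripper_force: 0.0
(array([-0.02,  0.  ,  3.54]), array([-0.  ,  0.  , -0.02])) [ 0.44  0.59 -0.93  1.86  0.57  0.98  0.45] 2.7641092554474636 [ 0.00783592 -0.0461357  -0.01200936] [-0.13711019  0.07143786  0.95343752]
```

View pics/w3.png

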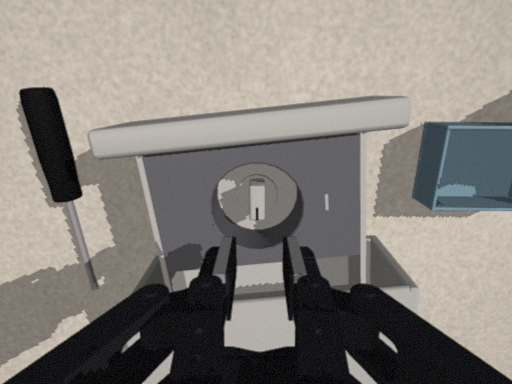

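The picture shows the bar at (257,200), upright and centred between the fingers (235 and 285). I'll descend.

```bash
python3 -m creep '{"rows":[[0,0,1,0,0,0,24],[0,0,2,0,0,0,24],[0,0,2.6,0,0,0,24],[0,0,3.0,0,0,0,24],[0,0,3.3,0,0,0,24],[0,0,3.5,0,0,0,24],[0,0,3.5,0,0,0,24]]}' 40
python3 - <<'E'
from h import *
from m import bar
o=r.get_obs(); print(o["moment"],o["contact_force"],yaw())
E
```

```text
clock: 6.38
tcp_pos: [0.5606, 0.0806, 0.0519]
orientation: [-0.585, -3.087, -0.0]
contact_force: [0.4, 0.5, 0.2]
grip_width: 0.0236
gripper_force: 0.0
[ 0.01380432  0.00769227 -0.03048521] [0.43572142 0.50485092 0.20832991] 2.767124844414974
```

```bash
python3 -m creep '{"rows":[[0,0,0,0,0,0,16],[0,0,0,0,0,0,8],[0,0,0,0,0,0,8],[0,0,0,0,0,0,8],[0,0,0,0,0,0,8]]}' 40
python3 - <<'E'
from h import *
o=r.get_obs(); print(o["moment"],o["contact_force"],yaw(),o["tcp_pos"])
E
```

```text
clock: 7.0
tcp_pos: [0.5604, 0.0789, 0.0524]
orientation: [0.586, 3.086, -0.005]
contact_force: [-3.4, -4.1, 6.5]
grip_width: 0.0106
gripper_force: 41.2
[-0.81993564  0.54045321  0.00437279] [-3.44575989 -4.05759483  6.53742708] 2.766253262498324 [0.56037748 0.07886466 0.05238066]
```

The grip is off centre by about 1.8 mm along the tool's -y, and about 6 N presses up. I'll reopen a little, shift, lift slightly and close again.

```bash
python3 -m creep '{"rows":[[0,0,0,0,0,0,20],[0,-0.07,-0.08,0,0,0,20],[0,-0.07,-0.08,0,0,0,8],[0,-0.07,-0.08,0,0,0,8],[0,-0.07,-0.08,0,0,0,8],[0,-0.07,-0.08,0,0,0,8],[0,-0.07,-0.08,0,0,0,8]]}' 40
python3 - <<'E'
from h import *
o=r.get_obs(); print(o["moment"],o["contact_force"],yaw(),o["tcp_pos"])
E
```

```text
clock: 7.88
tcp_pos: [0.5601, 0.0789, 0.0544]
orientation: [0.585, 3.086, -0.0]
contact_force: [-1.9, -1.7, 6.4]
grip_width: 0.0108
gripper_force: 41.0
[-0.2929158   0.37542546  0.05012782] [-1.88419742 -1.66155152  6.36605425] 2.767225283843366 [0.56013863 0.07886075 0.05439255]
```

Forces are now low. I'll turn clockwise (+ about tool z), taking the seat-free first 0.45 rad in one go.

```bash
cat > s.py <<'E'
from h import *
o=r.get_obs(); print("Mz",o["moment"].round(3),"F",o["contact_force"].round(1),"yaw",round(yaw(),3),o["tcp_pos"].round(4),"g",round(o["grip_width"],4),"j7",round(o["joints"][6],2),round(o["clock"],2))
E
python3 -m creep '{"rows":[[0,0,0,0,0,0.5,8],[0,0,0,0,0,1,8],[0,0,0,0,0,1.5,8],[0,0,0,0,0,2,8],[0,0,0,0,0,2.5,8],[0,0,0,0,0,3,8],[0,0,0,0,0,3.2,8],[0,0,0,0,0,3.2,8]]}' >/dev/null; python3 s.py
```

```text
Mz [-0.426  0.406 -0.016] F [-0.9 -1.8  5.3] yaw 2.32 [0.56   0.0787 0.0544] g 0.0106 j7 -0.02 8.88
```

```bash
python3 -m creep '{"rows":[[0,0,0,0,0,0.4,8],[0,0,0,0,0,0.8,8],[0,0,0,0,0,1.2,8],[0,0,0,0,0,1.5,8]]}' >/dev/null; python3 s.py
```

```text
Mz [-0.474  0.453  0.112] F [-1.1 -1.   6.2] yaw 2.11 [0.56   0.0786 0.0544] g 0.0104 j7 -0.2 9.38
```

```bash
python3 - <<'E'
from h import *
f=optics.grab_frame("wrist"); cv2.imwrite("pics/w4.png",cv2.convertScaleAbs(f["color"],alpha=1.4))
E
python3 s.py
```

```text
Mz [-0.374  0.44   0.049] F [-1.8 -1.   5.8] yaw 2.108 [0.56   0.0786 0.0544] g 0.0109 j7 -0.2 9.43
```

View pics/w4.png

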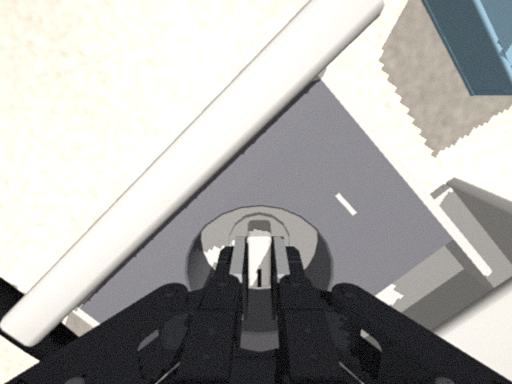

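The bar at (260,265) sits in the jaws and has turned with them, and the moving torque is about 0.11–0.14 N·m, which is drag only. I'll continue in 12° steps.

```bash
python3 -m creep '{"rows":[[0,0,0,0,0,0.4,8],[0,0,0,0,0,0.8,8],[0,0,0,0,0,1.2,8],[0,0,0,0,0,1.5,8]]}' >/dev/null; python3 s.py
```

```text
Mz [-0.473  0.547  0.135] F [-1.6 -1.9  6.4] yaw 1.9 [0.5599 0.0786 0.0544] g 0.0109 j7 -0.38 9.93
```

```bash
python3 -m creep '{"rows":[[0,0,0,0,0,0.4,8],[0,0,0,0,0,0.8,8],[0,0,0,0,0,1.2,8],[0,0,0,0,0,1.5,8]]}' >/dev/null; python3 s.py
```

```text
Mz [-0.447  0.584  0.131] F [-2.9 -3.   6.5] yaw 1.691 [0.5599 0.0786 0.0544] g 0.0107 j7 -0.55 10.43
```

```bash
python3 -m creep '{"rows":[[0,0,0,0,0,0.4,8],[0,0,0,0,0,0.8,8],[0,0,0,0,0,1.2,8],[0,0,0,0,0,1.5,8]]}' >/dev/null; python3 s.py
```

```text
Mz [-0.474  0.561  0.168] F [-3.5 -2.5  6.4] yaw 1.482 [0.5598 0.0786 0.0544] g 0.0108 j7 -0.73 10.93
```

```bash
python3 -m creep '{"rows":[[0,0,0,0,0,0.4,8],[0,0,0,0,0,0.8,8]]}' >/dev/null; python3 s.py
```

```text
Mz [-0.474  0.583  0.195] F [-3.8 -2.1  7.4] yaw 1.369 [0.5597 0.0786 0.0544] g 0.0107 j7 -0.82 11.18
```

```bash
python3 -m creep '{"rows":[[0,0,0,0,0,0.4,8],[0,0,0,0,0,0.7,8]]}' >/dev/null; python3 s.py
```

```text
Mz [-0.455  0.689  0.163] F [-2.4 -1.2  7.6] yaw 1.272 [0.5597 0.0786 0.0544] g 0.0109 j7 -0.91 11.43
```

Still drag only, so I'll continue.

```bash
python3 -m creep '{"rows":[[0,0,0,0,0,0.4,8],[0,0,0,0,0,0.8,8],[0,0,0,0,0,1.2,8]]}' >/dev/null; python3 s.py
```

```text
Mz [-0.495  0.734  0.169] F [-2.8 -2.6  8.2] yaw 1.104 [0.5596 0.0786 0.0544] g 0.0106 j7 -1.05 11.8
```

```bash
python3 -m creep '{"rows":[[0,0,0,0,0,0.4,8],[0,0,0,0,0,0.8,8],[0,0,0,0,0,1.2,8]]}' >/dev/null; python3 s.py
```

```text
Mz [-0.491  0.641  0.262] F [-3.6 -2.2  6.6] yaw 0.937 [0.5596 0.0786 0.0544] g 0.0109 j7 -1.18 12.18
```

Torque is up to 0.26. I'll take a smaller step to confirm the seat.

```bash
python3 -m creep '{"rows":[[0,0,0,0,0,0.3,8],[0,0,0,0,0,0.5,8]]}' >/dev/null; python3 s.py
```

```text
Mz [-0.513  0.701  0.302] F [-3.6 -2.7  7.1] yaw 0.868 [0.5595 0.0786 0.0544] g 0.0106 j7 -1.24 12.43
```

```bash
python3 -m creep '{"rows":[[0,0,0,0,0,0.2,8],[0,0,0,0,0,0.4,8]]}' >/dev/null; python3 s.py
```

```text
Mz [-0.573  0.689  0.475] F [-2.9 -2.7  8.1] yaw 0.813 [0.5596 0.0787 0.0544] g 0.0109 j7 -1.29 12.68
```

The torque is now clearly on the seat, at an estimated 0.24 rad, so I'm stopping here. I'll release, lift straight out and look.

```bash
python3 -m creep '{"rows":[[0,0,0,0,0,0,16],[0,0,0,0,0,0,24],[0,0,0,0,0,0,24],[0,0,-1,0,0,0,24],[0,0,-2.5,0,0,0,24],[0,0,-4.5,0,0,0,24],[0,0,-4.5,0,0,0,24]]}'
python3 - <<'E'
from m import *
import pickle
f=optics.grab_frame("wrist"); pickle.dump(f,open("w5.pkl","wb")); cv2.imwrite("pics/w5.png",cv2.convertScaleAbs(f["color"],alpha=1.4))
X=f["R"]@np.array([.5605,.0788,.058])+f["t"]; p=(f["K"]@X)[:2]/X[2]; print("pred",p)
c,b,q=bar(f,p); W=ray(f,b,.058); e=np.diff(np.vstack([W,W[:1]]),axis=0)[:,:2]; print(c,q,W.mean(0),np.linalg.norm(e,axis=1),np.arctan2(e[:,1],e[:,0]))
E
python3 s.py
```

```text
clock: 13.55
tcp_pos: [0.5626, 0.0798, 0.1704]
orientation: [2.884, 1.241, 0.012]
contact_force: [0.5, -0.3, -0.1]
grip_width: 0.0242
gripper_force: 0.0
pred [256.80502671 197.01512827]
[257.41874695 199.09769392] (0.7275405796002559, 115) [0.55940355 0.0767378  0.058     ] [0.01534902 0.03782436 0.01600722 0.03807472] [-0.40848738 -1.99741129  2.74765621  1.12705171]
Mz [-0.021 -0.005 -0.049] F [ 0.9  0.  -1.1] yaw 0.812 [0.5612 0.0792 0.1681] g 0.0239 j7 -1.21 13.6
```

View pics/w5.png

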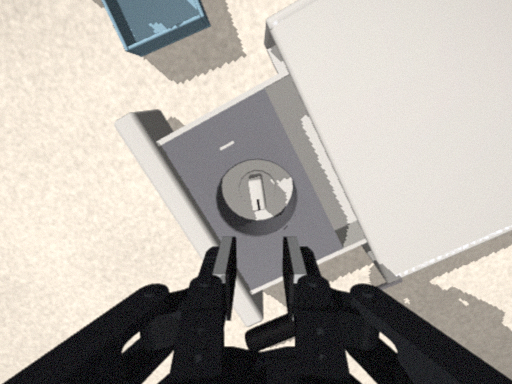

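The picture shows the bar near (257,195), tilted a few degrees counter-clockwise of the jaws, so it has sprung back. I'll crop to measure the angle.

Run:
```python
import cv2
c=cv2.imread("pics/w5.png")[150:250,200:310]
cv2.imwrite("pics/w5c.png",cv2.resize(c,None,fx=6,fy=6,interpolation=cv2.INTER_CUBIC)[:600])
```

```text
(no output)
```

View pics/w5c.png

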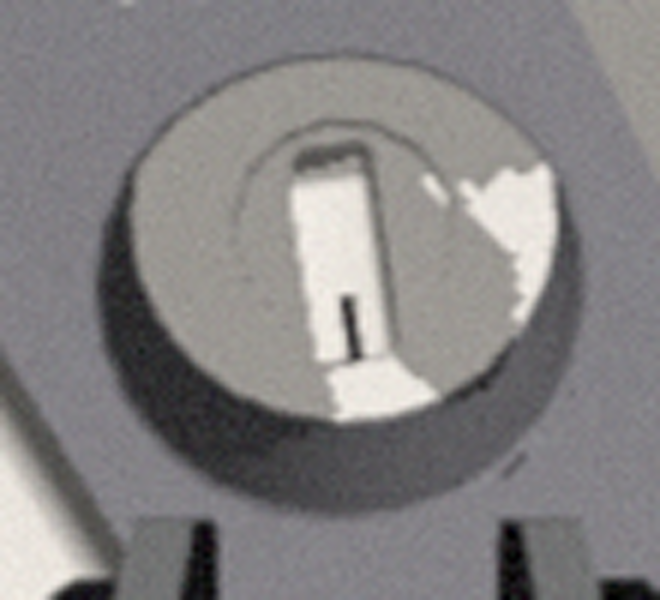

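Run:
```python
from h import *
import pickle
f=pickle.load(open("w5.pkl","rb"))
W=ray(f,np.array([(290,187),(363,180),(388,352),(315,362)])/6+[200,150],.058)
d=(W[3]+W[2]-W[0]-W[1]); print("centre",W.mean(0),"bar yaw",np.arctan2(-d[1],-d[0]),np.arctan2(d[1],d[0]),"tool",yaw())
f2=pickle.load(open("w2.pkl","rb"))
q=ray(f2,[[134,178],[290,187],[136,84],[294,94]],.068); 
for a,b in((0,1),(2,3)): e=q[a]-q[b]; print("insert y-edge yaw",np.arctan2(-e[0],e[1]),np.linalg.norm(e))
for a,b in((2,0),(3,1)): e=q[a]-q[b]; print("x-edge yaw",np.arctan2(e[1],e[0]),np.linalg.norm(e))
print(ray(f2,[[110,183],[313,192]],.075))
y=-.255; ax=np.array([np.cos(y),np.sin(y),0]); w=np.array([.5608,.0795,0])
p=w-ax*.067; print("front",p, "behind",p-ax*.03)
```

```text
centre [0.56141183 0.08010087 0.058     ] bar yaw 0.9463567232395181 -2.1952359303502753 tool 0.8124982811078971
insert y-edge yaw -0.2789191455045229 0.15683913786013134
insert y-edge yaw -0.27908295369824837 0.14487677671802435
x-edge yaw -0.3631053217618846 0.08971709452249174
x-edge yaw -0.22952370360567093 0.08948476889517269
[[ 0.53997248  0.18904969  0.075     ]
 [ 0.48746652 -0.00423817  0.075     ]]
front [0.49596656 0.09640044 0.        ] behind [0.46693666 0.1039678  0.        ]
```

The knob sprang back 0.13 rad from where I stopped, so it was at about 0.23 and is now about 0.1, which is snug. Next I'll move the closed fingers in front of the panel, with the drawer axis at yaw about -0.275.

Run:
```python
from h import *
print(units([.455,.109,.15],down(-.275)))
```

```text
(array([-2.06, -3.9 ,  0.71]), array([ 0.  , -0.03,  7.79]))
```

```bash
python3 -m creep '{"rows":[[-2,-3.9,0.5,0,0,1.3,0],[-2,-3.9,0.5,0,0,2.6,0],[-2,-3.9,0.5,0,0,3.9,0],[-2,-3.9,0.5,0,0,5.2,0],[-2,-3.9,0.5,0,0,6.5,0],[-2,-3.9,0.5,0,0,7.8,0],[-2,-3.9,0.5,0,0,7.8,0],[-2,-3.9,0.5,0,0,7.8,0]]}'
python3 - <<'E'
from h import *
o=r.get_obs()
print(units([.455,.109,.055],down(-.275)),yaw(),o["joints"].round(2))
E
```

```text
clock: 14.6
tcp_pos: [0.4543, 0.1096, 0.1532]
orientation: [3.112, -0.427, -0.002]
contact_force: [0.2, -0.2, 0.1]
grip_width: 0.0002
gripper_force: 0.0
(array([0.04, 0.01, 3.93]), array([0.  , 0.01, 0.02])) -0.2728327766817651 [-0.12  0.27 -0.28  2.1   0.1   0.78 -2.32]
```

```bash
python3 -m creep '{"rows":[[0,0,1.5,0,0,0,0],[0,0,3,0,0,0,0],[0,0,3.9,0,0,0,0],[0,0,3.9,0,0,0,0],[0.3,0,3.9,0,0,0,0],[0.6,0,3.9,0,0,0,0],[0.9,0,3.9,0,0,0,0],[1.2,0,3.9,0,0,0,0],[1.5,0,3.9,0,0,0,0]]}'; python3 s.py
```

```text
clock: 15.72
tcp_pos: [0.4907, 0.0995, 0.0564]
orientation: [3.112, -0.433, -0.002]
contact_force: [-3.4, 0.5, 2.3]
grip_width: 0.0003
gripper_force: 1.4
Mz [ 0.216  0.573 -0.051] F [-3.4  0.5  2.3] yaw -0.276 [0.4907 0.0995 0.0564] g 0.0003 j7 -2.35 15.72
```

In contact at 3.4 N and the drawer is sliding. I'll push on 75 mm, then slow down.

```bash
python3 -m creep '{"rows":[[0.3,0,0,0,0,0,0],[0.6,0,0,0,0,0,0],[0.9,0,0,0,0,0,0],[1.2,0,0,0,0,0,0],[1.5,0,0,0,0,0,0],[1.8,0,0,0,0,0,0],[2.1,0,0,0,0,0,0],[2.4,0,0,0,0,0,0],[2.7,0,0,0,0,0,0],[3,0,0,0,0,0,0]]}'; python3 s.py
```

```text
clock: 16.98
tcp_pos: [0.5634, 0.079, 0.0564]
orientation: [-3.111, 0.433, 0.0]
contact_force: [-2.4, 2.6, 0.2]
grip_width: -0.0003
gripper_force: 1.4
Mz [0.562 0.487 0.02 ] F [-2.4  2.6  0.2] yaw -0.276 [0.5634 0.079  0.0564] g -0.0003 j7 -2.26 16.98
```

```bash
python3 -m creep '{"rows":[[0.1,0,0,0,0,0,0],[0.2,0,0,0,0,0,0],[0.3,0,0,0,0,0,0],[0.4,0,0,0,0,0,0],[0.5,0,0,0,0,0,0],[0.6,0,0,0,0,0,0],[0.7,0,0,0,0,0,0],[0.8,0,0,0,0,0,0],[0.9,0,0,0,0,0,0],[1.0,0,0,0,0,0,0]]}'; python3 s.py
```

```text
clock: 18.23
tcp_pos: [0.5872, 0.0721, 0.0564]
orientation: [-3.111, 0.433, -0.0]
contact_force: [-2.3, 1.5, 1.7]
grip_width: 0.0002
gripper_force: 1.3
Mz [0.383 0.445 0.036] F [-2.3  1.5  1.7] yaw -0.277 [0.5872 0.0721 0.0564] g 0.0002 j7 -2.24 18.23
```

```bash
python3 -m creep '{"rows":[[0.07,0,0,0,0,0,0],[0.14,0,0,0,0,0,0],[0.2,0,0,0,0,0,0],[0.25,0,0,0,0,0,0],[0.3,0,0,0,0,0,0]]}'; python3 s.py
```

```text
clock: 18.85
tcp_pos: [0.5916, 0.0708, 0.056]
orientation: [3.111, -0.432, -0.008]
contact_force: [-11.1, 2.8, 7.7]
grip_width: 0.0004
gripper_force: 6.1
Mz [ 0.691  2.232 -0.032] F [-11.1   2.8   7.7] yaw -0.276 [0.5916 0.0708 0.056 ] g 0.0004 j7 -2.23 18.85
```

Force rose to 11 N with the tool lagging, so the end stop is reached. I'll back off, rise and look.

```bash
python3 -m creep '{"rows":[[0.03,0,0,0,0,0,0],[0,0,0,0,0,0,0],[-0.5,0,0,0,0,0,0],[-1.2,0,0,0,0,0,0],[-1.8,0,-1,0,0,0,0],[-1.8,0,-3,0,0,0,0],[-1.8,0,-5,0,0,0,0],[-1.8,0,-6,0,0,0,0],[-1.8,0,-6,0,0,0,0]]}'
python3 - <<'E'
from h import *
f=optics.grab_frame("wrist"); cv2.imwrite("pics/w6.png",cv2.convertScaleAbs(f["color"],alpha=1.3))
E
python3 s.py
```

```text
clock: 19.98
tcp_pos: [0.5526, 0.0822, 0.2088]
orientation: [-3.11, 0.434, -0.009]
contact_force: [0.2, -1.0, -0.7]
grip_width: -0.0002
gripper_force: 0.0
Mz [-0.022  0.031  0.   ] F [-0.1  0.3 -0.1] yaw -0.277 [0.5515 0.0819 0.207 ] g 0.0 j7 -2.21 20.02
```

View pics/w6.png

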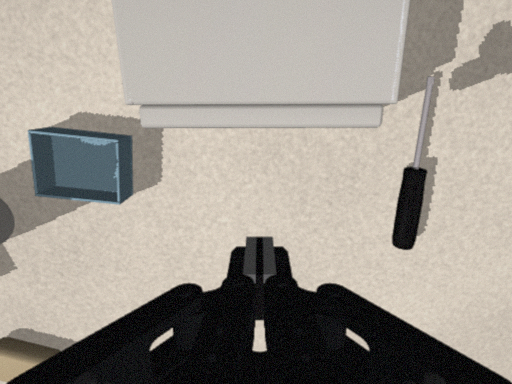

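The panel (rows 105–127) lies flush and parallel against the housing's mouth, and the divider and screwdriver have not moved. The robot is clear of everything.

```bash
python3 -c "
from bench import r
print(r.hand_in())"
```

```text
the job is handed in; nothing more can be done
None
```

I closed the valve until it was finger-tight (about 0.1 rad on the seat after I let go, by my camera estimate), slid the drawer gently to its end stop, and handed the job in at about 20 s; the verdict was not shown.

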